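# Lock the face brush in its sanitizer case

## Robot

A 6-joint arm with a two-finger parallel gripper is mounted at the origin on the work surface. World frame = base frame: x ahead of the robot, y to its left, z up, the work surface at z = 0. Lengths are in m, angles in rad, forces in N, time in s.
With the tool pointing down it reaches from about 0.3 to 0.775 m from the base axis. Payload 14.6 kg.
Tool frame: the origin (TCP) lies at the very end of the fingers, on their centre line; the grasp point (between the pads) lies 19 mm behind it; z points along the fingers, y is the line along which they close (so a half turn about z gives the same grasp; the last joint's range is limited). The gripper opens to 94 mm and grips with 3 to 60 N. Pads are 16 mm wide; open, the fingers measure 119 mm over their backs; the gripper's body (75 mm by 177 mm) begins 78 mm behind the grasp point.
Start: joints at [-1.353, 0.3, 1.521, -0, 1.321, -0.067], TCP at [0.155, -0.528, 0.205] pointing down, gripper open.
Joint ranges: [-3.03, 3.03], [-0.79, 2.21], [0.23, 2.52], [-1.04, 4.18], [0, 3.07], [-2.55, 2.55]. Speed limits (rad/s): [2.22, 2.22, 2.57, 3.14, 3.14, 3.14].

## Interface

Orientations are given as [roll, pitch, yaw] about the fixed x, y, z axes, in that order (R = Rz(yaw) Ry(pitch) Rx(roll)).
In Python, from station import ctrl gives the robot as it stands. The module is installed in compiled form; this text tells all that it offers.
- The arm moves only by the tool step_arm, never from a script. Its argument "deltas" is a list of rows, each an object with "dp": the shift along the tool's x, y, z scaled (see below), a list of three; "twist": the turn about the tool's z scaled (see below). In form: [{"dp": [tx, ty, tz], "twist": twist}, ...]. A call has 1 to 12 rows; each row shifts and turns the commanded pose from where the row before left it, along the tool's axes as they then stand; what a row does not reach is not made up. The controller multiplies each number of a shift by 0.04 m and each number of a turn by 4 degrees. A row lasts 1/10 s, in which the tool goes at most 50 mm and 8.59 degrees, less where a joint would pass 70% of its speed; a pose out of reach is approached as far as the arm can. A call with a number of a shift or a turn outside -1 to 1 is refused whole. A call with a gripper value outside its range is refused whole. "gripper" is the opening, from -1 (shut) to 1 (fully open), set as the call begins (left out, the last holds). The fingers move at their own pace and stop on an object; "squeeze" is the grip in N (left out, the last holds). Time passes only in rows, so rows that do not move let the fingers close. It gives the time, the measured TCP pose, the force, the opening and the grip force at its end, in the units of the state.
- ctrl.get_obs(): the state, without advancing time (a new reading comes with each control period).
- ctrl.camera(name): name is "scene" or "top" or "wrist"; returns (picture, depth): 384x512x3 uint8, red, green, blue; 384x512 float32, m along the optical axis (not along the pixel's ray), 0 where there is no reading.
- ctrl.get_calibration(name): a dict with "fx", "fy", "cx", "cy" (pixels), "world_to_cam" (4x4, takes a point from world to camera coordinates); the wrist camera has in their place "hand_eye" (4x4, takes a point from camera to tool coordinates, whose origin is the TCP and whose axes are the flange's). Camera axes: x right, y down, z forward; pixel columns grow to the right and rows downward; lengths in m; the calibration is good to about 2 mm. A picture is of the moment at which its call begins: read the wrist's pose just before it. get_calibration takes no time and is no camera call.
- ctrl.hand_in(): hands the job in; it is judged then, once.
Trained networks look in the newest picture that a camera, given by its name, has taken for a name from the list of things; names that differ only in an ending like _2 or _b are one class to them, and where a whole thing is asked for, a point or a joint stands for the part that bears it (a point fixed in the world has none). Each returns a list of dicts, best first, with "conf" (0 to 1); they miss things now and then, are a little off and sometimes report something else, mostly with a low value. They report only what shows in the picture. A call takes as long as a camera call. They do not tell look-alikes from the thing itself.
- ctrl.spot_in(camera, label): "rect" ([left, top, right, bottom] as shares, 0 to 1, of the picture: columns of its width, rows of its height, round what is visible of it).
- ctrl.cut_out(camera, label): "pixels" (384x512 bool, what is visible of it) and "rect" ([left, top, right, bottom] as shares, 0 to 1, of the picture: columns of its width, rows of its height, round what is visible of it).
The state is a dict: "time_s": time; "qpos": joint angles; "joint_vel": joint speeds; "tau": joint torques, N m; "ee_pos": TCP position; "eef_rot": TCP orientation; "force": force on the tool from outside, world axes, zero at the start; "moment": the same for the moment, N m; "grip_width": finger opening in m; "grip_force": force on a finger pad.
Only numpy, scipy, OpenCV 4.12 (cv2) and the standard library are available. Lean on these libraries where they do the work, as an engineer would, in place of code of your own. Each camera call takes 0.05 s, during which the arm holds its last target. There are 200 camera calls.

## Task

Lay the grey face brush flat, bristles up, inside the open sanitizer case without dropping it, then lower the hinged lid slowly and gently until it is fully shut. Then push the orange slide all the way to its end stop beside the blue dot so that it locks the lid. Leave the cup, toothbrush holder, comb and perfume bottle standing or lying where they are.

Things in the scene. Friction and masses are not known exactly. Their poses are not given: they have to be found in the camera images.
- case: Cream sanitizer case, fixed, 190 (x) by 220 (y) by 60 mm high. Origin: centre of underside, z up; its -x side faces roughly the robot. Front part (x -95 to -18 mm): flat deck, 60 mm high, carrying the slide. Behind it an open tray, inside x -18 to +85, y -95 to +95 mm, floor 8 mm and rim 60 mm above the shelf. The lid is hinged on the far (+x) rim.
- tray (a point): Centre of the tray's floor (case frame 33.5, 0, 8 mm), axes as the case. The free space is 103 mm along x, 190 mm along y and 52 mm deep; the brush goes in along y, head to either end.
- lid_hinge (a point): Middle of the lid's hinge line, at case frame (92, 0, 62) mm; the hinge runs along the case's y.
- lid_edge (a point): Middle of the lid's free edge, mid-thickness; moves with the lid. The lid is a flat plate 118 mm (hinge line to free edge) by 216 mm by 8 mm thick; its underside passes through the hinge line; shut, its top is 70 mm above the shelf. A steel tab 30 mm wide, 4 mm thick sticks out 18 mm from this edge at case y 45 to 75 mm.
- lid (a joint): Angle of the teal lid, rad: 0 shut (level, on its stop), 1.57 upright, 1.9 widest open; starts at 1.62 to 1.88. 0.15 kg. The stiff hinge stays where it is left; 1.5 to 3 N at the free edge moves it. No handle: it can be pushed from behind and above with closed fingers, or pinched by its edge.
- slide (a joint): Travel of the orange slide along the case's +y, m: 0 at the -y end, 0.11 at its end stop by the blue dot on the deck at +y (locked: its steel tongue lies over the lid's tab). Starts at 0 to 0.05. Friction about 2.5 N; stays where it is left.
- slide_top (a point): Centre of the top of the slide's grip, at case frame (-68, -55 + travel, 100) mm. The grip: an upright orange fin 14 (case x) by 40 mm (case y), free from 66 to 100 mm above the shelf, on a black foot 26 by 50 mm, top 66 mm above the shelf. A steel tongue 26 mm wide (y) reaches 34 mm from the fin's centre towards the lid, top 71 mm above the shelf.
- brush: Grey hard silicone face brush, 156 mm long, about 0.11 kg, lying bristles up. Origin: on the underside, middle of its length; x towards the head, z up. Head: disc 56 mm across centred at x +50 mm, 30 mm high with bristles. Handle: straight bar 24 mm wide, 22 mm high, x -78 to +22 mm, flat on the shelf. Centre of mass near x +5 mm.
- cup: Stainless steel cup, standing, 72 mm across, 95 mm high; origin at the centre of its underside. Leave alone.
- holder: Cream ceramic toothbrush holder, 72 mm across and 100 mm high, with two toothbrushes fixed in it that reach 160 mm; origin at the centre of its underside. Leave alone.
- perfume: Closed amber perfume bottle, 50 by 36 mm, 104 mm high, standing behind the case; origin at the centre of its underside. Leave alone.
- comb: Red plastic comb lying flat, 170 mm long (its x), 36 mm wide, 6 mm thick; origin under its centre. Leave alone.
Things that resemble listed ones, but are neither listed nor needed, are in the scene too. Several things look just like the brush: the one meant starts nearest to the robot's base.

How it is judged:
On the way, in this order (a step that is already met when the one before it is completed fails the run):
1. the brush lies flat in the tray, let go, with the lid still open (x of brush in the frame of tray between -0.035 and 0.035 m and y of brush in the frame of tray between -0.03 and 0.03 m and z of brush in the frame of tray between -0.005 and 0.008 m and angle between brush's own z axis and vertical below 0.15 rad and linear speed of brush below 0.02 m/s and contact force between the fingers and brush below 0.1 N and value of joint lid above 0.6 rad), for 0.2 s.
2. the lid is fully shut on its stop (value of joint lid below 0.03 rad), for 0.1 s.
3. the slide is at its end stop by the blue dot, the lid still shut (value of joint slide above 0.106 m and value of joint lid below 0.03 rad), for 0.1 s.
At the end, for the whole second after the job is handed in: The brush lies flat (within 0.15 rad), bristles up, at rest on the tray floor; the lid is shut (under 0.03 rad, 3.5 mm at its edge); the slide is within 4 mm of its end stop by the blue dot (all of step 3 and x of brush in the frame of tray between -0.035 and 0.035 m and y of brush in the frame of tray between -0.03 and 0.03 m and z of brush in the frame of tray between -0.005 and 0.008 m and angle between brush's own z axis and vertical below 0.15 rad and linear speed of brush below 0.02 m/s); the robot touches nothing.
It fails at once if the brush is dropped: falls freely into the case faster than 0.7 m/s (horizontal distance between brush and tray below 0.08 m and linear speed of brush above 0.7 m/s and contact force between the fingers and brush below 0.1 N).
It fails at once if the lid is slammed: within 0.3 rad of shut it closes faster than 1.5 rad/s (value of joint lid below 0.3 rad and velocity of joint lid below -1.5 rad/s).
It fails at once if the cup or the toothbrush holder is moved more than 20 mm or tipped (distance of any of cup, holder from where it was at the start of the episode above 0.02 m or angle between any of cup, holder's own z axis and vertical above 0.3 rad).
It fails at once if the perfume bottle is moved more than 20 mm or tipped (distance of perfume from where it was at the start of the episode above 0.02 m or angle between perfume's own z axis and vertical above 0.3 rad).
It fails at once if the comb is moved more than 20 mm (distance of comb from where it was at the start of the episode above 0.02 m).
It also fails if it takes over 67 s, if anything falls off the work surface, if the arm or the gripper's body presses on something with over 40 N, if the wrist force passes 120 N, or if a joint passes its speed limit or range.

## Working session

There is one attempt and no reset: what is moved stays moved. The work goes in short steps, Python scripts to look and compute and a tool call to move; the robot and the scene stay as the last step left them, time stands still between calls to the robot, and variables do not carry over. Pictures are saved under pics/ and viewed, at most 10 in all, crops included, and the job is handed in when it is done.

Besides the shell and the picture viewer there is one more tool, called after "Call:" as name(argument=value, ...) on one line, values as JSON. step_arm: Moves the arm, as the interface text tells. Its arguments: {"type":"object","properties":{"deltas":{"type":"array"},"gripper":{"type":"number"},"squeeze":{"type":"number"}},"required":["deltas"]}

```bash
mkdir -p pics; cat > h.py <<'E'
import numpy as np, cv2
from station import ctrl
from scipy.spatial.transform import Rotation as R
def cloud(cam, depth):
    c=ctrl.get_calibration(cam)
    v,u=np.mgrid[0:384,0:512]
    P=np.stack([(u-c['cx'])/c['fx']*depth,(v-c['cy'])/c['fy']*depth,depth],-1)
    if 'world_to_cam' in c: T=np.linalg.inv(np.array(c['world_to_cam']))
    else:
        o=ctrl.get_obs(); A=np.eye(4); A[:3,:3]=R.from_euler('xyz',o['eef_rot']).as_matrix(); A[:3,3]=o['ee_pos']; T=A@np.array(c['hand_eye'])
    W=P@T[:3,:3].T+T[:3,3]; W[depth<=0]=np.nan
    return W
def shot(cam):
    im,d=ctrl.camera(cam); return im,cloud(cam,d)
E
python3 - <<'E'
from h import *
o=ctrl.get_obs(); print({k:np.round(v,3) for k,v in o.items()})
for c in ['top','scene']:
    im,W=shot(c); cv2.imwrite(f'pics/{c}0.png',im[...,::-1]); np.save(c+'.npy',W)
    for l in ['brush','case','lid','slide','cup','holder','perfume','comb']:
        for r in ctrl.cut_out(c,l)[:5]:
            m=r['pixels']; p=W[m]; x=np.array(r['rect'])*[512,384,512,384]
            print(c,l,round(r['conf'],2),x.round(),np.nanmedian(p,0).round(3),np.nanpercentile(p,2,0).round(3),np.nanpercentile(p,98,0).round(3))
E
```

```text
{'time_s': np.float64(0.0), 'qpos': array([-1.353,  0.3  ,  1.522, -0.   ,  1.321, -0.067]), 'joint_vel': array([-0.   , -0.001,  0.001, -0.002, -0.001, -0.   ]), 'tau': array([-3.0000e-03, -5.3181e+01, -3.5273e+01,  7.1000e-02,  2.4000e-02,
       -0.0000e+00]), 'ee_pos': array([ 0.154, -0.528,  0.205]), 'eef_rot': array([-3.14 , -0.   ,  0.285]), 'force': array([ 0.301, -0.274, -0.995]), 'moment': array([-0.034, -0.007, -0.016]), 'grip_force': np.float64(0.0), 'grip_width': np.float64(0.094)}
top brush 0.82 [377. 164. 435. 205.] [ 0.702 -0.346  0.021] [ 0.661 -0.428  0.007] [ 0.757 -0.303  0.03 ]
top brush 0.72 [305. 218. 334. 283.] [ 0.543 -0.169  0.021] [ 0.451 -0.192  0.007] [ 0.596 -0.144  0.029]
top brush 0.57 [283. 123. 347. 144.] [ 0.802 -0.154  0.021] [ 0.787 -0.207  0.004] [ 0.832 -0.064  0.029]
top case 0.82 [ 98. 170. 219. 292.] [0.51  0.188 0.058] [0.4   0.078 0.005] [0.595 0.291 0.179]
top case 0.52 [352. 242. 395. 275.] [ 0.522 -0.277  0.073] [ 0.489 -0.313  0.004] [ 0.551 -0.248  0.158]
top case 0.44 [254. 205. 289. 241.] [ 0.57  -0.057  0.023] [ 0.527 -0.088 -0.001]
[... 1270 characters left out ...]
75. 102. 329. 161.] [0.597 0.174 0.136] [0.587 0.075 0.065] [0.604 0.284 0.187]
scene slide 0.68 [243. 112. 262. 129.] [0.431 0.143 0.074] [0.413 0.124 0.06 ] [0.457 0.167 0.102]
scene slide 0.54 [306. 154. 323. 179.] [0.676 0.14  0.062] [0.647 0.131 0.005] [0.696 0.164 0.106]
scene cup 0.93 [227. 166. 253. 205.] [ 0.558 -0.052  0.06 ] [ 0.506 -0.089  0.001] [ 0.596 -0.022  0.097]
scene holder 0.64 [156. 206. 187. 249.] [ 0.535 -0.287  0.073] [ 0.491 -0.318  0.   ] [ 0.558 -0.253  0.158]
scene perfume 0.57 [301. 152. 323. 177.] [0.675 0.139 0.065] [0.646 0.131 0.011] [0.695 0.161 0.106]
scene comb 0.68 [216. 215. 253. 263.] [ 0.649 -0.173  0.004] [ 0.631 -0.247 -0.004] [ 0.67  -0.093  0.01 ]
```

```bash
python3 - <<'E'
from h import *
im=cv2.imread('pics/top0.png')
cv2.imwrite('pics/c1.png',cv2.resize(im[130:330,80:460],(800,421),interpolation=cv2.INTER_CUBIC))
W=np.load('top.npy')
# brush
ctrl.camera('top')
for r in ctrl.cut_out('top','brush'):
    p=W[r['pixels']]; p=p[p[:,2]>0.012]
    if len(p)<30 : continue
    (c,s,a)=cv2.minAreaRect(p[:,:2].astype(np.float32)); 
    m=p[:,:2].mean(0); u=np.linalg.svd(p[:,:2]-m,full_matrices=False)[2][0]
    t=(p[:,:2]-m)@u; w=(p[:,:2]-m)@[-u[1],u[0]]
    wid=lambda k:np.ptp(w[k])
    print(np.round(c,4),np.round(s,4),a,'axis',u.round(3),'t',t.min().round(3),t.max().round(3),'w+',wid(t>t.max()-.04).round(3),'w-',wid(t<t.min()+.04).round(3), 'dist',np.hypot(*c).round(3))
# case lid normal, deck
r=ctrl.cut_out('top','case')[0]; p=W[r['pixels']]
k=(abs(p[:,2]-.06)<.004); (c,s,a)=cv2.minAreaRect(p[k][:,:2].astype(np.float32)); print('deck/rim',np.round(c,4),np.round(s,4),a)
l=ctrl.cut_out('top','lid')[0]; q=W[l['pixels']]; q=q[np.isfinite(q[:,0])]; m=np.median(q,0); n=np.linalg.svd(q-m,full_matrices=False)[2][2]; print('lid n',n,m)
f=ctrl.cut_out('top','slide')[0]; g=W[f['pixels']]; g=g[g[:,2]>.09]; print('slide top',g.mean(0),len(g),cv2.minAreaRect(g[:,:2].astype(np.float32)))
E
```

```text
[ 0.8109 -0.1368] [0.051  0.1542] 2.359476327896118 axis [ 0.129 -0.992] t -0.087 0.067 w+ 0.052 w- 0.022 dist 0.822
[ 0.5248 -0.177 ] [0.1538 0.0539] 9.319897651672363 axis [-0.999 -0.038] t -0.068 0.087 w+ 0.024 w- 0.054 dist 0.554
[ 0.7192 -0.3648] [0.0543 0.1535] 42.00895309448242 axis [-0.572  0.821] t -0.094 0.062 w+ 0.055 w- 0.022 dist 0.806
deck/rim [0.4908 0.1877] [0.2207 0.1899] 87.63519287109375
lid n [-0.99839036  0.04121616  0.03896039] [0.58842605 0.17837498 0.14001991]
slide top [0.42124522 0.14625974 0.09878375] 134 ((0.42135587334632874, 0.1464746594429016), (0.03826311230659485, 0.013779811561107635), 87.15591430664062)
```

View pics/c1.png

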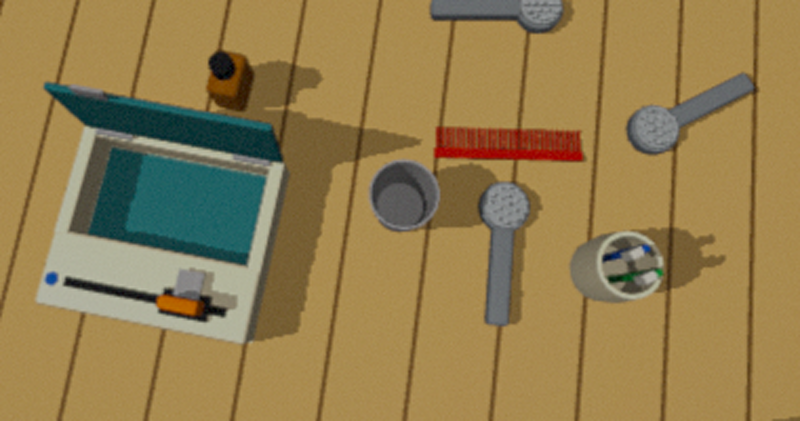

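The top view has three brush-like things. Centres in the crop are (500,255), (690,110) and (500,8). The one at (500,255), top-picture rect 305–334 × 218–283, is 0.55 m from the base and the others are about 0.81 m, so it is the one meant. The crop shows it: handle towards the robot, head away. Next I move over it for a wrist look.

Call:
step_arm(deltas=[{"dp": [0.8, -0.52, 0]}, {"dp": [0.8, -0.52, 0]}, {"dp": [0.8, -0.52, 0]}, {"dp": [0.8, -0.52, 0]}, {"dp": [0.8, -0.52, 0]}, {"dp": [0.8, -0.52, 0]}, {"dp": [0.8, -0.52, 0]}, {"dp": [0.8, -0.52, 0]}, {"dp": [0.8, -0.52, 0]}, {"dp": [0.8, -0.52, 0]}, {"dp": [0.8, -0.52, 0]}, {"dp": [0.8, -0.52, 0]}])

```text
invalid input at $.deltas[0]: expected keys dp, twist
```

Call:
step_arm(deltas=[{"dp": [0, 0, -0.5], "twist": 1}, {"dp": [0, 0, -0.5], "twist": 1}, {"dp": [0, 0, 0], "twist": 1}, {"dp": [0, 0, 0]}, {"dp": [0, 0, 0]}])

```text
invalid input at $.deltas[3]: expected keys dp, twist
```

```bash
python3 - <<'E'
from h import *
o=ctrl.get_obs(); print(o['time_s'],o['ee_pos'],o['eef_rot'],o['qpos'].round(2))
im,W=shot('wrist'); cv2.imwrite('pics/w1.png',im[...,::-1])
S=np.load('scene.npy');T=np.load('top.npy')
for r in ctrl.cut_out('wrist','brush'):
    p=W[r['pixels']]; print('w',r['conf'],np.array(r['rect']).round(2),np.nanpercentile(p,[2,50,98],0).round(3).tolist())
    h=p[(abs(p[:,2]-.022)<.005)]
    if len(h)<30: continue
    m=h[:,:2].mean(0)
    # handle: x less than 0.53
    hh=h[h[:,0]<np.nanmin(h[:,0])+.09]; m=hh[:,:2].mean(0);u=np.linalg.svd(hh[:,:2]-m,full_matrices=False)[2][0]; print('handle',m,np.rad2deg(np.arctan2(u[1],u[0]))%180,cv2.minAreaRect(hh[:,:2].astype(np.float32)))
for l in ['holder','cup']:
  for r in ctrl.cut_out('wrist',l)[:1]:
    p=W[r['pixels']]; p=p[p[:,2]>.085]; print(l,r['conf'],np.nanpercentile(p,[1,50,99],0).round(3).tolist())
box=lambda A,x0,x1,y0,y1,z0,z1:A[(A[...,0]>x0)&(A[...,0]<x1)&(A[...,1]>y0)&(A[...,1]<y1)&(A[...,2]>z0)&(A[...,2]<z1)]
for n,A in(('top',T),('scene',S),('wrist',W)):
    for nm,z0,z1 in(('brushes',.105,.18),('rim',.09,.104)):
        p=box(A,.45,.6,-.34,-.22,z0,z1); print(n,nm,len(p),p.min(0).round(3) if len(p) else '',p.max(0).round(3) if len(p) else '')
    p=box(A,.4,.53,-.22,-.13,.016,.027); 
    if len(p)>20: print(n,'handle',p.mean(0),cv2.minAreaRect(p[:,:2].astype(np.float32)),p.min(0),p.max(0))
E
```

```text
1.15 [ 0.15451927 -0.52784013  0.2054598 ] [-3.14159218e+00 -1.11471375e-05  2.84758947e-01] [-1.35  0.3   1.52  0.    1.32 -0.07]
top brushes 148 [ 0.501 -0.293  0.106] [ 0.536 -0.262  0.16 ]
top rim 295 [ 0.489 -0.315  0.09 ] [ 0.554 -0.249  0.103]
top handle [ 0.4883518  -0.17140362  0.020849  ] ((0.48825210332870483, -0.172014981508255), (0.0835781991481781, 0.024197706952691078), 2.0554239749908447) [ 0.44650383 -0.18435179  0.01613893] [ 0.52971266 -0.15851622  0.02481199]
scene brushes 135 [ 0.502 -0.312  0.105] [ 0.554 -0.256  0.162]
scene rim 170 [ 0.492 -0.317  0.09 ] [ 0.558 -0.25   0.103]
scene handle [ 0.48995436 -0.17330112  0.02101497] ((0.489052414894104, -0.17299802601337433), (0.08032750338315964, 0.025842733681201935), 1.9385991096496582) [ 0.44898853 -0.18616991  0.01616737] [ 0.52927882 -0.15981913  0.02687107]
wrist brushes 0  
wrist rim 0
```

Call:
step_arm(deltas=[{"dp": [0.8, -0.8, 0], "twist": 0}, {"dp": [0.8, -0.8, 0], "twist": 0}, {"dp": [0.8, -0.8, 0], "twist": 0}, {"dp": [0.8, -0.8, 0], "twist": 0}, {"dp": [0.8, -0.8, 0], "twist": 0}, {"dp": [0.8, -0.8, 0], "twist": 0}, {"dp": [0.8, -0.8, 0], "twist": 0}, {"dp": [0.8, -0.8, 0], "twist": 0}, {"dp": [0.8, -0.8, 0], "twist": 0}, {"dp": [0.8, -0.8, 0], "twist": 0}, {"dp": [0.8, -0.8, 0], "twist": 0}, {"dp": [0.8, -0.8, 0], "twist": 0}], gripper=-1)

```text
time_s: 2.55
ee_pos: [0.4158, -0.0495, 0.2058]
eef_rot: [3.141, -0.001, 0.285]
force: [0.6, -0.2, -0.5]
grip_width: 0.0015
grip_force: 0.0
```

Call:
step_arm(deltas=[{"dp": [0.8, -0.8, 0], "twist": 0}, {"dp": [0.8, -0.8, 0], "twist": 0}, {"dp": [0.8, -0.8, 0], "twist": 0}, {"dp": [0.8, -0.8, 0], "twist": 0}, {"dp": [0.8, -0.8, 0], "twist": 0}, {"dp": [0.4, -0.4, 0], "twist": 0}, {"dp": [0, 0, 0], "twist": 0}, {"dp": [0, 0, 0], "twist": 0}])

```text
time_s: 3.35
ee_pos: [0.5344, 0.1668, 0.2051]
eef_rot: [3.141, 0.001, 0.285]
force: [-0.1, -0.0, 0.5]
grip_width: 0.0007
grip_force: 0.0
```

Call:
step_arm(deltas=[{"dp": [0, 0, 0.5], "twist": 0}, {"dp": [0, 0, 0.5], "twist": 0}, {"dp": [0, 0, 0.5], "twist": 0}, {"dp": [0.48, 0.14, 0], "twist": 0}, {"dp": [0.24, 0.07, 0], "twist": 0}, {"dp": [0.24, 0.07, 0], "twist": 0}, {"dp": [0.24, 0.07, 0], "twist": 0}, {"dp": [0, 0, 0], "twist": 0}])

```text
time_s: 4.15
ee_pos: [0.5853, 0.1665, 0.1457]
eef_rot: [3.142, -0.001, 0.284]
force: [-0.1, -0.2, -0.2]
grip_width: 0.0003
grip_force: 0.0
```

Call:
step_arm(deltas=[{"dp": [0.12, 0.035, 0], "twist": 0}, {"dp": [0.12, 0.035, 0], "twist": 0}, {"dp": [0, 0, 0], "twist": 0}])

```text
time_s: 4.45
ee_pos: [0.595, 0.167, 0.1456]
eef_rot: [3.142, -0.0, 0.285]
force: [0.1, 0.0, -0.5]
grip_width: 0.0005
grip_force: 0.1
```

```bash
cat >> h.py <<'E'
def lid(cam='top'):
    im,W=shot(cam); r=ctrl.cut_out(cam,'lid')[0]; q=W[r['pixels']]; q=q[np.isfinite(q[:,0])]
    x=(q[:,:2]-[.5827,.1839])@[.9992,-.0415]; z=q[:,2]-.062
    k=(abs(x)<.15)&(abs(z)<.15)
    a=np.arctan2(z[k],-x[k]); rr=np.hypot(x[k],z[k])
    return round(r['conf'],2),k.sum(),[np.round(np.median(a[(rr>lo)&(rr<lo+.02)]),3) for lo in(.02,.04,.06,.08,.1)]
E
python3 - <<'E'
from h import *
print(lid('top'),lid('scene'))
E
```

```text
Traceback (most recent call last):
  File "h.py", line 16, in lid
    im,W=shot(cam); r=ctrl.cut_out(cam,'lid')[0]; q=W[r['pixels']]; q=q[np.isfinite(q[:,0])]
                      ~~~~~~~~~~~~~~~~~~~~~~~^^^
IndexError: list index out of range
```

```bash
python3 - <<'E'
from h import *
a,_=shot('scene'); b,_=shot('top')
cv2.imwrite('pics/l1.png',np.hstack([cv2.resize(a[60:210,200:360],(400,375)),cv2.resize(b[150:300,80:240],(400,375))])[...,::-1])
T=np.load('top.npy'); q=T[150:300,80:240].reshape(-1,3)
x=(q[:,:2]-[.5827,.1839])@[.9992,-.0415]; y=(q[:,:2]-[.5827,.1839])@[.0415,.9992]
for h in np.arange(.07,.19,.02):
    k=(abs(q[:,2]-h)<.01)&(x>-.03)&(abs(y)<.1); print(round(h,2),k.sum(),np.nanmedian(x[k]).round(4))
E
```

```text
0.07 520 0.0013
0.09 237 0.0025
0.11 324 0.004
0.13 236 0.005
0.15 252 0.0063
0.17 534 0.0086
```

View pics/l1.png

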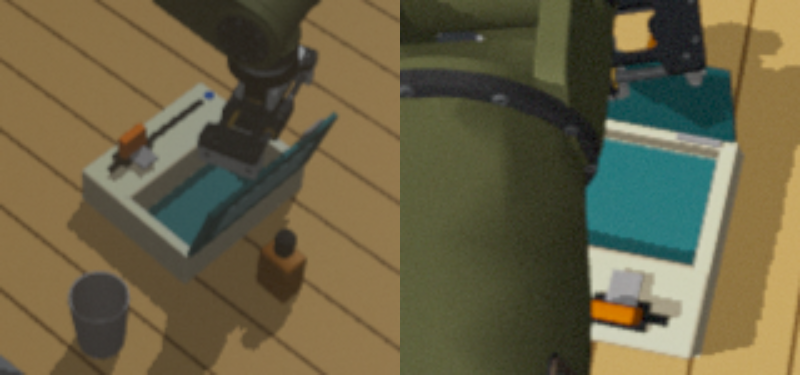

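The scene crop (left half, about 240,150) shows the closed fingers against the lid's inner face. The lid now leans back further than it did at the start. A few more millimetres to go.

Call:
step_arm(deltas=[{"dp": [0.06, 0.018, 0], "twist": 0}, {"dp": [0.06, 0.018, 0], "twist": 0}])

```text
time_s: 4.85
ee_pos: [0.5996, 0.167, 0.1454]
eef_rot: [-3.142, 0.0, 0.285]
force: [-1.9, 0.3, 0.2]
grip_width: 0.0008
grip_force: 0.7
```

Call:
step_arm(deltas=[{"dp": [0.04, 0.01, 0], "twist": 0}])

```text
time_s: 4.95
ee_pos: [0.6011, 0.167, 0.1453]
eef_rot: [-3.141, 0.001, 0.285]
force: [-9.3, -0.8, 1.3]
grip_width: 0.0005
grip_force: 4.8
```

Call:
step_arm(deltas=[{"dp": [-0.96, -0.28, 0], "twist": 0}, {"dp": [0, 0, -0.8], "twist": 0}, {"dp": [0, 0, -0.8], "twist": 0}, {"dp": [-0.54, 0.82, 0], "twist": 0}, {"dp": [-0.54, 0.82, 0], "twist": 0}, {"dp": [-0.54, 0.82, 0], "twist": 0}, {"dp": [-0.54, 0.82, 0], "twist": 0}, {"dp": [-0.54, 0.82, 0], "twist": 0}, {"dp": [-0.54, 0.82, 0], "twist": 0}, {"dp": [-0.54, 0.82, 0], "twist": 0}, {"dp": [-0.54, 0.82, 0], "twist": 0}, {"dp": [-0.54, 0.82, 0], "twist": 0}], gripper=0.28)

```text
time_s: 6.15
ee_pos: [0.4573, -0.1726, 0.2099]
eef_rot: [3.141, -0.001, 0.285]
force: [1.0, 0.8, -0.5]
grip_width: 0.0602
grip_force: 0.0
```

Call:
step_arm(deltas=[{"dp": [0, 0, 0], "twist": 1}, {"dp": [0, 0, 0], "twist": 1}, {"dp": [0, 0, 0], "twist": 1}, {"dp": [0, 0, 0], "twist": 1}, {"dp": [0, 0, 0], "twist": 0}, {"dp": [0, 0, 0], "twist": 0}])

```text
time_s: 6.75
ee_pos: [0.4578, -0.171, 0.2096]
eef_rot: [3.141, -0.0, 0.008]
force: [-0.4, 0.9, 0.5]
grip_width: 0.0599
grip_force: 0.0
```

```bash
python3 - <<'E'
from h import *
o=ctrl.get_obs(); print(o['time_s'],o['ee_pos'],o['eef_rot'],o['qpos'].round(2))
im,W=shot('wrist'); cv2.imwrite('pics/w2.png',im[...,::-1])
for r in ctrl.cut_out('wrist','brush'):
    p=W[r['pixels']]; print('w',r['conf'],np.array(r['rect']).round(2),np.nanpercentile(p,[2,50,98],0).round(3).tolist())
p=W[(W[...,0]>.4)&(W[...,0]<.53)&(W[...,1]>-.22)&(W[...,1]<-.13)&(abs(W[...,2]-.022)<.004)]
print(len(p),p.mean(0),cv2.minAreaRect(p[:,:2].astype(np.float32)),p.min(0),p.max(0))
p=W[(W[...,0]>.4)&(W[...,1]<-.22)&(W[...,2]>.105)&(W[...,2]<.165)]; print(len(p), p.min(0) if len(p) else '',p.max(0) if len(p) else '')
E
```

```text
6.75 [ 0.4578239  -0.17104629  0.2095844 ] [ 3.14135661e+00 -4.58006724e-04  7.56410868e-03] [-0.43  0.16  1.68 -0.    1.3   1.13]
w 0.61 [0.45 0.09 0.55 0.46] [[0.449, -0.193, 0.001], [0.55, -0.171, 0.022], [0.595, -0.147, 0.03]]
1627 [ 0.48889883 -0.17265601  0.02166909] ((0.48685672879219055, -0.17272961139678955), (0.08649232238531113, 0.023829318583011627), 1.852253794670105) [ 0.4435559  -0.18554293  0.01806633] [ 0.52989146 -0.16015013  0.02459491]
1563 [ 0.49735822 -0.29463069  0.1050008 ] [ 0.53349011 -0.26225587  0.1605127 ]
```

View pics/w2.png

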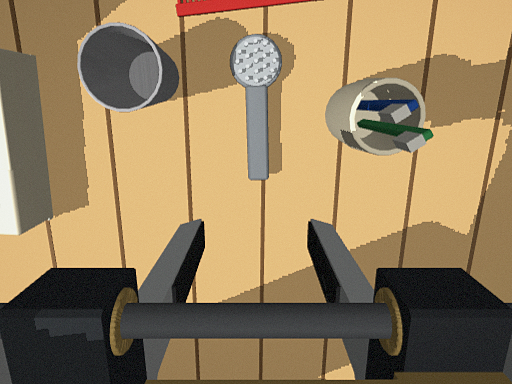

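The wrist view shows the brush handle centred, from (257,85) to (257,178), its head at (256,60). The cup is clear at (128,68) and the holder is at (378,115). I descend on the handle's rear so the gripper body stays clear of the toothbrushes.

Call:
step_arm(deltas=[{"dp": [-0.06, 0.06, 0.8], "twist": 0}, {"dp": [0, 0, 0.8], "twist": 0}, {"dp": [0, 0, 0.8], "twist": 0}, {"dp": [0, 0, 0.6], "twist": 0}, {"dp": [0, 0, 0.6], "twist": 0}, {"dp": [0, 0, 0.5], "twist": 0}, {"dp": [0, 0, 0.5], "twist": 0}, {"dp": [0, 0, 0.3], "twist": 0}, {"dp": [0, 0, 0], "twist": 0}])

```text
time_s: 7.75
ee_pos: [0.4547, -0.173, 0.0123]
eef_rot: [-3.141, 0.002, 0.006]
force: [0.6, -0.0, 0.3]
grip_width: 0.0604
grip_force: 0.0
```

Call:
step_arm(deltas=[{"dp": [0, 0, 0], "twist": 0}, {"dp": [0, 0, 0], "twist": 0}, {"dp": [0, 0, 0], "twist": 0}, {"dp": [0, 0, 0], "twist": 0}, {"dp": [0, 0, 0], "twist": 0}], gripper=-1, squeeze=40)

```text
time_s: 8.25
ee_pos: [0.4554, -0.1734, 0.0138]
eef_rot: [3.141, -0.0, 0.006]
force: [-1.4, 2.2, 3.8]
grip_width: 0.0236
grip_force: 26.1
```

Call:
step_arm(deltas=[{"dp": [0, 0, 0], "twist": 0}, {"dp": [0, 0, -0.2], "twist": 0}, {"dp": [0, 0, -0.4], "twist": 0}, {"dp": [0, 0, -0.6], "twist": 0}, {"dp": [0, 0, -0.6], "twist": 0}, {"dp": [0, 0, -0.6], "twist": 0}, {"dp": [0, 0, -0.6], "twist": 0}, {"dp": [0, 0, -0.6], "twist": 0}, {"dp": [0, 0, -0.6], "twist": 0}, {"dp": [0, 0, -0.4], "twist": 0}, {"dp": [0, 0, 0], "twist": 0}])

```text
time_s: 9.35
ee_pos: [0.4559, -0.1736, 0.1997]
eef_rot: [3.14, -0.003, 0.006]
force: [-0.7, -0.0, -1.3]
grip_width: 0.0235
grip_force: 39.9
```

```bash
python3 - <<'E'
from h import *
o=ctrl.get_obs(); print(o['ee_pos'],o['eef_rot'],o['force'].round(2),o['moment'].round(3),o['grip_width'],o['grip_force'])
im,W=shot('scene')
p=W[(W[...,0]>.43)&(W[...,0]<.63)&(abs(W[...,1]+.172)<.033)&(W[...,2]>.15)&(W[...,2]<.27)]
p=p[p[:,0]>.475]
for x in np.arange(.48,.61,.02):
    k=abs(p[:,0]-x)<.01; print(x.round(2),k.sum(),p[k].mean(0).round(3) if k.any() else '',p[k,2].max().round(3) if k.any() else '')
cv2.imwrite('pics/s3.png',cv2.resize(im[100:280,140:340],(667,600))[...,::-1])
E
```

```text
[ 0.45588901 -0.17360273  0.19972785] [ 3.14000374 -0.00334768  0.00561878] [-0.71 -0.02 -1.33] [0.019 0.114 0.041] 0.023494254603703784 39.90952670574188
0.48 50 [ 0.482 -0.175  0.205] 0.212
0.5 73 [ 0.5   -0.176  0.205] 0.212
0.52 65 [ 0.52  -0.175  0.205] 0.212
0.54 75 [ 0.54  -0.175  0.205] 0.214
0.56 93 [ 0.563 -0.174  0.209] 0.218
0.58 156 [ 0.581 -0.176  0.208] 0.219
0.6 120 [ 0.598 -0.174  0.203] 0.217
```

View pics/s3.png

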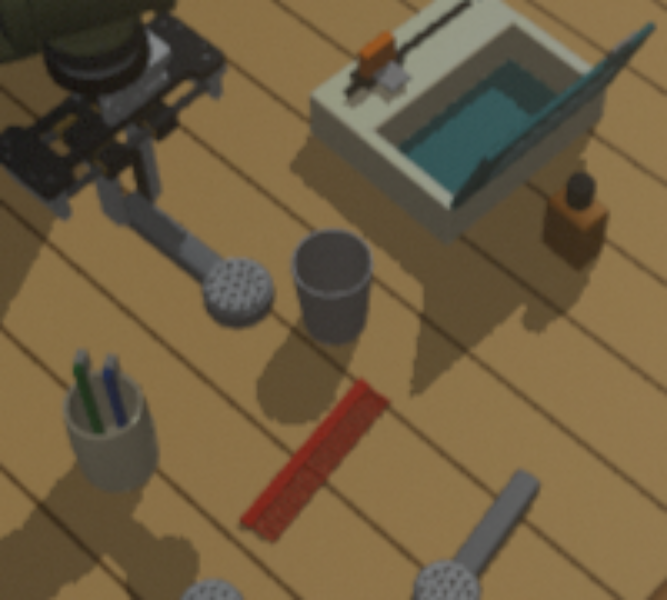

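The scene crop shows the brush held level, head at (238,292), with cup, holder and comb undisturbed and the lid leaning fully back. I turn the head towards +y here, then carry it over.

Call:
step_arm(deltas=[{"dp": [0, 0, -0.2], "twist": -0.5}, {"dp": [0, 0, -0.2], "twist": -1}, {"dp": [0, 0, 0], "twist": -1}, {"dp": [0, 0, 0], "twist": -1}, {"dp": [0, 0, 0], "twist": -1}, {"dp": [0, 0, 0], "twist": -1}, {"dp": [0, 0, 0], "twist": -1}, {"dp": [0, 0, 0], "twist": -1}, {"dp": [0, 0, 0], "twist": -1}, {"dp": [0, 0, 0], "twist": -1}, {"dp": [0, 0, 0], "twist": -1}, {"dp": [0, 0, 0], "twist": -1}])

```text
time_s: 10.6
ee_pos: [0.4548, -0.1731, 0.2121]
eef_rot: [-3.14, 0.001, 0.811]
force: [-0.3, -0.1, -1.8]
grip_width: 0.0238
grip_force: 39.9
```

Call:
step_arm(deltas=[{"dp": [0, 0, 0], "twist": -1}, {"dp": [0, 0, 0], "twist": -1}, {"dp": [0, 0, 0], "twist": -1}, {"dp": [0, 0, 0], "twist": -1}, {"dp": [0, 0, 0], "twist": -1}, {"dp": [0, 0, 0], "twist": -1}, {"dp": [0, 0, 0], "twist": -1}, {"dp": [0, 0, 0], "twist": -1}, {"dp": [0, 0, 0], "twist": -1}, {"dp": [0, 0, 0], "twist": -1}, {"dp": [0, 0, 0], "twist": -0.3}, {"dp": [0, 0, 0], "twist": 0}])

```text
time_s: 11.8
ee_pos: [0.455, -0.1732, 0.2127]
eef_rot: [-3.14, -0.0, 1.527]
force: [0.8, 0.7, -0.4]
grip_width: 0.0232
grip_force: 39.9
```

Call:
step_arm(deltas=[{"dp": [0.4, 0.05, 0], "twist": 0}, {"dp": [0.75, 0.1, 0], "twist": 0}, {"dp": [0.75, 0.1, 0], "twist": 0}, {"dp": [0.75, 0.1, 0], "twist": 0}, {"dp": [0.75, 0.1, 0], "twist": 0}, {"dp": [0.75, 0.1, 0], "twist": 0}, {"dp": [0.75, 0.1, 0], "twist": 0}, {"dp": [0.75, 0.1, 0], "twist": 0}, {"dp": [0.75, 0.1, 0], "twist": 0}, {"dp": [0.6, 0.05, 0], "twist": 0}, {"dp": [0.38, 0, 0], "twist": 0}, {"dp": [0, 0, 0], "twist": 0}])

```text
time_s: 13.0
ee_pos: [0.5038, 0.1212, 0.213]
eef_rot: [-3.141, 0.0, 1.528]
force: [0.3, 0.1, -1.1]
grip_width: 0.0236
grip_force: 39.9
```

```bash
python3 - <<'E'
from h import *
o=ctrl.get_obs(); print(o['ee_pos'],o['eef_rot'],o['grip_force'])
C=np.array([.4908,.1877]); X=np.array([.9992,-.0415]); Y=np.array([.0415,.9992])
for c in('scene','top'):
    im,W=shot(c); f=W.reshape(-1,3); f=f[np.isfinite(f[:,0])]; x=(f[:,:2]-C)@X; y=(f[:,:2]-C)@Y; z=f[:,2]
    k=(z>.195)&(z<.245)&(x>-.03)&(x<.06)&(y>-.03)&(y<.12); print(c,'brush',k.sum(),np.percentile(x[k],[1,99]).round(4),np.percentile(y[k],[1,99]).round(4),np.percentile(z[k],[1,99]).round(4))
    h=k&(y<.01); 
    if h.sum()>20: print(' handle',np.percentile(x[h],[1,50,99]).round(4))
    for zz in (.09,.115,.14,.165):
        l=(abs(z-zz)<.006)&(x>.08)&(x<.14)&(abs(y)<.1)
        if l.sum()>5: print(' lid z',zz,l.sum(),np.percentile(x[l],[5,50,95]).round(4))
    # rim inner edges
    r=(abs(z-.06)<.004)&(x>-.1)&(x<.1)&(abs(y)<.12); print(' rim',np.percentile(x[r],[.5,99.5]).round(4),np.percentile(y[r],[.5,99.5]).round(4))
    if c=='scene': cv2.imwrite('pics/s4.png',cv2.resize(im[60:200,200:360],(686,600))[...,::-1])
E
```

```text
[0.50379418 0.12115115 0.21302805] [-3.14090195e+00  8.15252580e-05  1.52830379e+00] 39.909610748291016
scene brush 82 [-0.0015  0.0453] [-0.0284  0.074 ] [0.1993 0.2296]
 lid z 0.09 28 [0.1116 0.1133 0.115 ]
 lid z 0.115 29 [0.1196 0.1216 0.1237]
 lid z 0.14 28 [0.128  0.1303 0.1324]
 lid z 0.165 70 [0.1317 0.1371 0.1396]
 rim [-0.0907  0.0913] [-0.1114  0.1082]
top brush 38 [-0.0132 -0.007 ] [0.0418 0.0614] [0.2067 0.2227]
 lid z 0.09 77 [0.0997 0.1018 0.1038]
 lid z 0.115 82 [0.1079 0.1103 0.1124]
 lid z 0.14 79 [0.1166 0.1188 0.1209]
 lid z 0.165 85 [0.1252 0.1284 0.1368]
 rim [-0.0938  0.0928] [-0.1099  0.1083]
```

View pics/s4.png

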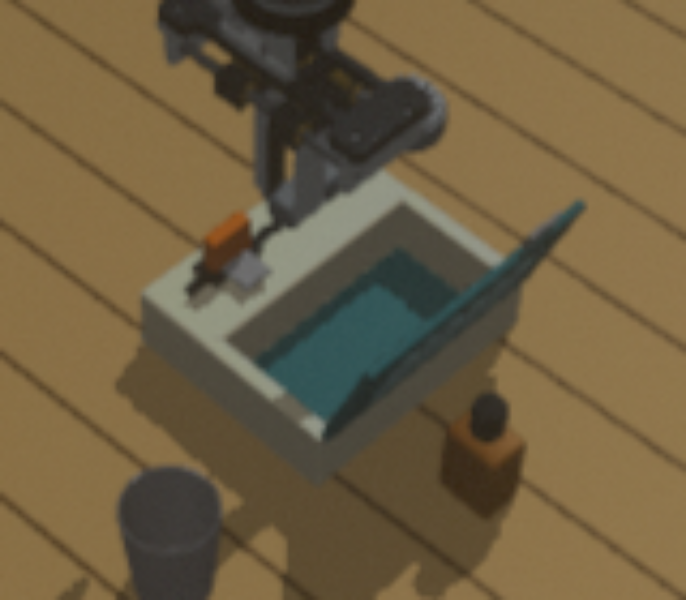

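The scene crop shows the brush over the tray, head at (390,125), above the open lid. The measured lid plane and head margins are about 5 mm each side, as planned. Lowering.

Call:
step_arm(deltas=[{"dp": [0, 0, 0.5], "twist": 0}, {"dp": [0, 0, 0.6], "twist": 0}, {"dp": [0, 0, 0.6], "twist": 0}, {"dp": [0, 0, 0.6], "twist": 0}, {"dp": [0, 0, 0.5], "twist": 0}, {"dp": [0, 0, 0.4], "twist": 0}, {"dp": [0, 0, 0.4], "twist": 0}, {"dp": [0, 0, 0.3], "twist": 0}, {"dp": [0, 0, 0], "twist": 0}])

```text
time_s: 14.0
ee_pos: [0.5033, 0.1191, 0.0562]
eef_rot: [-3.139, 0.001, 1.526]
force: [-1.0, 0.4, -0.2]
grip_width: 0.0231
grip_force: 39.9
```

Call:
step_arm(deltas=[{"dp": [0, 0, 0.3], "twist": 0}, {"dp": [0, 0, 0.3], "twist": 0}, {"dp": [0, 0, 0.2], "twist": 0}, {"dp": [0, 0, 0], "twist": 0}])

```text
time_s: 14.4
ee_pos: [0.5034, 0.1199, 0.0242]
eef_rot: [-3.14, 0.0, 1.528]
force: [0.3, 0.5, -1.0]
grip_width: 0.0234
grip_force: 39.9
```

Call:
step_arm(deltas=[{"dp": [0, 0, 0.05], "twist": 0}, {"dp": [0, 0, 0.03], "twist": 0}, {"dp": [0, 0, 0], "twist": 0}])

```text
time_s: 14.7
ee_pos: [0.5041, 0.1201, 0.0224]
eef_rot: [3.141, -0.0, 1.528]
force: [-0.0, 0.7, -0.6]
grip_width: 0.0236
grip_force: 39.9
```

Call:
step_arm(deltas=[{"dp": [0, 0, 0.04], "twist": 0}, {"dp": [0, 0, 0], "twist": 0}])

```text
time_s: 14.9
ee_pos: [0.5043, 0.1201, 0.0217]
eef_rot: [3.141, -0.0, 1.528]
force: [-4.9, -0.8, 12.3]
grip_width: 0.0231
grip_force: 39.9
```

Call:
step_arm(deltas=[{"dp": [0, 0, -0.02], "twist": 0}, {"dp": [0, 0, 0], "twist": 0}, {"dp": [0, 0, 0], "twist": 0}, {"dp": [0, 0, 0], "twist": 0}], gripper=-0.28)

```text
time_s: 15.3
ee_pos: [0.504, 0.12, 0.0214]
eef_rot: [-3.142, -0.0, 1.527]
force: [-0.2, -0.6, 0.2]
grip_width: 0.0336
grip_force: 0.0
```

Brush is down and released. Going up, then a quick check of the brush while moving behind the lid.

Call:
step_arm(deltas=[{"dp": [0, 0, -0.2], "twist": 0}, {"dp": [0, 0, -0.5], "twist": 0}, {"dp": [0, 0, -1], "twist": 0}, {"dp": [0, 0, -1], "twist": 0}, {"dp": [0, 0, -1], "twist": 0}, {"dp": [0, 0, -1], "twist": 0}, {"dp": [0, 0, -1], "twist": 0}, {"dp": [0, 0, 0], "twist": 0}])

```text
time_s: 16.1
ee_pos: [0.5054, 0.1203, 0.2553]
eef_rot: [3.133, -0.002, 1.528]
force: [0.2, 0.4, 0.1]
grip_width: 0.0339
grip_force: 0.0
```

Call:
step_arm(deltas=[{"dp": [0.34, 0.75, 0], "twist": 0}, {"dp": [0.34, 0.75, 0], "twist": 0}, {"dp": [0.34, 0.75, 0], "twist": 0}, {"dp": [0.34, 0.75, 0], "twist": 0}, {"dp": [0.34, 0.75, 0], "twist": 0}, {"dp": [0, 0, 0], "twist": 0}, {"dp": [0, 0, 0], "twist": 0}], gripper=-1)

```text
time_s: 16.8
ee_pos: [0.6566, 0.1814, 0.2481]
eef_rot: [-3.14, 0.001, 1.528]
force: [0.1, 0.2, -0.5]
grip_width: 0.0004
grip_force: 0.0
```

```bash
python3 - <<'E'
from h import *
o=ctrl.get_obs(); print(o['time_s'],o['ee_pos'],o['eef_rot'],o['qpos'].round(2))
C=np.array([.4908,.1877]); X=np.array([.9992,-.0415]); Y=np.array([.0415,.9992])
for c in('scene','top','wrist'):
    im,W=shot(c); f=W.reshape(-1,3); f=f[np.isfinite(f[:,0])]; x=(f[:,:2]-C)@X; y=(f[:,:2]-C)@Y; z=f[:,2]
    k=(z>.02)&(z<.045)&(x>-.012)&(x<.08)&(abs(y)<.09); print(c,k.sum())
    if k.sum()>20: print(np.percentile(x[k],[1,99]).round(4),np.percentile(y[k],[1,99]).round(4),np.percentile(z[k],[1,50,99]).round(4))
    p=(z>.07)&(z<.12)&(x>.14)&(x<.22)&(y>-.09)&(y<.02)
    if p.sum()>20: print(' perfume',np.percentile(x[p],[1,99]).round(4),np.percentile(y[p],[1,99]).round(4))
    if c=='scene': a=cv2.resize(im[60:200,200:360],(400,350))
    if c=='top': b=cv2.resize(im[150:300,80:240],(400,350))
cv2.imwrite('pics/s5.png',np.hstack([a,b])[...,::-1])
E
```

```text
16.8 [0.65656514 0.18143378 0.24808921] [-3.13965022e+00  5.57580486e-04  1.52762897e+00] [ 0.22  0.59  1.02 -0.    1.54  0.26]
scene 412
[-0.0111  0.0444] [-0.0754  0.0765] [0.0207 0.0297 0.0406]
 perfume [0.1625 0.2019] [-0.0445 -0.018 ]
top 654
[-0.0054  0.0388] [-0.0759  0.0476] [0.0219 0.029  0.036 ]
 perfume [0.1651 0.1919] [-0.042  -0.0167]
wrist 3348
[-0.0084  0.0399] [-0.0738  0.0756] [0.021  0.031  0.0393]
 perfume [0.1546 0.1979] [-0.0432 -0.0147]
```

View pics/s5.png

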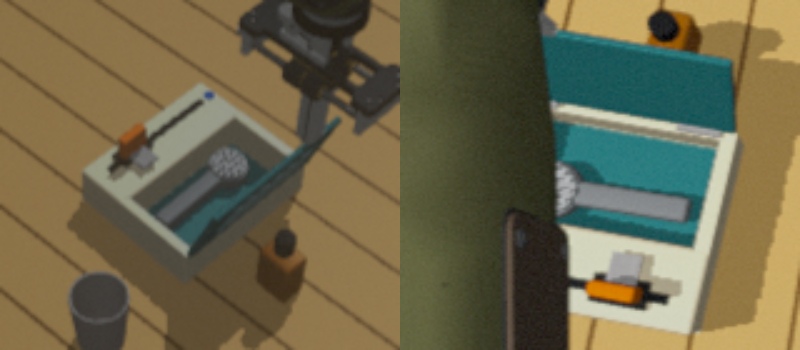

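The left half shows the brush flat, bristles up, in the tray (head 228,162; handle to 165,220), lid open and fingers behind it. Its measured position is about (16, 0) mm in the case frame, so the placing is good. Lowering behind the lid and pushing.

Call:
step_arm(deltas=[{"dp": [0, 0, 0.8], "twist": 0}, {"dp": [0, 0, 0.8], "twist": 0}, {"dp": [0, 0, 0.8], "twist": 0}, {"dp": [0, 0, 0], "twist": 0}, {"dp": [0, -0.3, 0], "twist": 0}, {"dp": [0, -0.3, 0], "twist": 0}, {"dp": [0, -0.25, 0], "twist": 0}, {"dp": [0, -0.25, 0], "twist": 0}, {"dp": [0, -0.25, 0], "twist": 0}])

```text
time_s: 17.85
ee_pos: [0.6032, 0.1838, 0.1566]
eef_rot: [3.137, -0.001, 1.527]
force: [1.7, -0.6, 1.6]
grip_width: 0.0004
grip_force: 0.9
```

Call:
step_arm(deltas=[{"dp": [0, -0.2, 0], "twist": 0}, {"dp": [0, -0.2, 0], "twist": 0}, {"dp": [0, -0.2, 0.03], "twist": 0}, {"dp": [0, -0.2, 0.04], "twist": 0}, {"dp": [0, -0.15, 0.06], "twist": 0}, {"dp": [0, -0.15, 0.07], "twist": 0}])

```text
time_s: 18.45
ee_pos: [0.5584, 0.1857, 0.1452]
eef_rot: [-3.141, 0.0, 1.528]
force: [1.5, -0.3, 2.2]
grip_width: 0.0008
grip_force: 0.8
```

Call:
step_arm(deltas=[{"dp": [0, -0.15, 0.15], "twist": 0}, {"dp": [0, -0.15, 0.16], "twist": 0}, {"dp": [0, -0.15, 0.15], "twist": 0}, {"dp": [0, -0.13, 0.14], "twist": 0}, {"dp": [0, -0.13, 0.13], "twist": 0}, {"dp": [0, -0.1, 0.13], "twist": 0}, {"dp": [0, 0, 0], "twist": 0}])

```text
time_s: 19.15
ee_pos: [0.5258, 0.1871, 0.1102]
eef_rot: [-3.14, 0.0, 1.528]
force: [0.3, 0.3, 0.3]
grip_width: 0.0006
grip_force: 0.0
```

Call:
step_arm(deltas=[{"dp": [0, -0.06, 0.1], "twist": 0}, {"dp": [0, -0.06, 0.1], "twist": 0}, {"dp": [0, -0.06, 0.1], "twist": 0}, {"dp": [0, -0.04, 0.1], "twist": 0}, {"dp": [0, -0.04, 0.1], "twist": 0}, {"dp": [0, 0, 0], "twist": 0}])

```text
time_s: 19.75
ee_pos: [0.5157, 0.1875, 0.0904]
eef_rot: [-3.141, 0.0, 1.528]
force: [-0.4, -1.1, -0.3]
grip_width: 0.0003
grip_force: 0.0
```

Call:
step_arm(deltas=[{"dp": [0, -0.02, 0.05], "twist": 0}, {"dp": [0, -0.02, 0.05], "twist": 0}, {"dp": [0, -0.02, 0.05], "twist": 0}, {"dp": [0, -0.02, 0.05], "twist": 0}, {"dp": [0, -0.02, 0.05], "twist": 0}, {"dp": [0, 0, 0.05], "twist": 0}, {"dp": [0, 0, 0.05], "twist": 0}, {"dp": [0, 0, 0.05], "twist": 0}, {"dp": [0, 0, 0.05], "twist": 0}])

```text
time_s: 20.65
ee_pos: [0.5121, 0.1877, 0.0728]
eef_rot: [-3.141, 0.0, 1.528]
force: [-1.2, 0.2, 1.4]
grip_width: 0.0006
grip_force: 0.6
```

Call:
step_arm(deltas=[{"dp": [0, 0, 0.03], "twist": 0}, {"dp": [0, 0, 0.02], "twist": 0}])

```text
time_s: 20.85
ee_pos: [0.5121, 0.1877, 0.0709]
eef_rot: [-3.141, 0.0, 1.527]
force: [-0.8, -0.3, 1.3]
grip_width: 0.0006
grip_force: 0.6
```

Call:
step_arm(deltas=[{"dp": [0, 0, 0.03], "twist": 0}, {"dp": [0, 0, 0.02], "twist": 0}, {"dp": [0, 0, 0], "twist": 0}])

```text
time_s: 21.15
ee_pos: [0.5123, 0.1878, 0.0701]
eef_rot: [3.141, -0.0, 1.527]
force: [-5.8, -1.9, 14.2]
grip_width: 0.0005
grip_force: 7.0
```

Call:
step_arm(deltas=[{"dp": [0, 0, -0.25], "twist": 0}, {"dp": [0, 0, -0.75], "twist": 0}, {"dp": [0, 0, -0.75], "twist": 0}, {"dp": [-0.56, -0.56, 0], "twist": 0}, {"dp": [-0.56, -0.56, 0], "twist": 0}, {"dp": [-0.56, -0.56, 0], "twist": 0}, {"dp": [-0.56, -0.56, 0], "twist": 0}, {"dp": [0, 0, 0], "twist": 0}, {"dp": [0, 0, 0.7], "twist": 0}, {"dp": [0, 0, 0.8], "twist": 0}, {"dp": [0, 0, 0], "twist": 0}])

```text
time_s: 22.25
ee_pos: [0.4175, 0.1021, 0.0766]
eef_rot: [-3.137, 0.001, 1.527]
force: [-0.4, -0.3, -0.4]
grip_width: 0.0002
grip_force: 0.0
```

```bash
python3 - <<'E'
from h import *
o=ctrl.get_obs(); print(o['time_s'],o['ee_pos'],o['force'].round(1))
C=np.array([.4908,.1877]); X=np.array([.9992,-.0415]); Y=np.array([.0415,.9992])
print('tcp case',(o['ee_pos'][:2]-C)@X,(o['ee_pos'][:2]-C)@Y)
for c in('scene','top'):
    im,W=shot(c); f=W.reshape(-1,3); f=f[np.isfinite(f[:,0])]; x=(f[:,:2]-C)@X; y=(f[:,:2]-C)@Y; z=f[:,2]
    for xx in(-.015,.03,.08):
        k=(abs(x-xx)<.008)&(abs(y-.02)<.07)&(z<.1)&(z>.05)
        if k.sum(): print(c,'lid z at',xx,k.sum(),np.median(z[k]).round(4))
    k=(z>.085)&(z<.102)&(abs(x+.068)<.01)&(y>-.072); print(c,'fin',k.sum(),np.percentile(y[k],[2,98]).round(4) if k.any() else '')
E
```

```text
22.25 [0.41745338 0.10205651 0.07662724] [-0.4 -0.3 -0.4]
tcp case -0.06973373379439417 -0.08861886123984904
scene lid z at -0.015 158 0.0697
scene lid z at 0.03 170 0.0706
scene lid z at 0.08 178 0.0698
scene fin 4 [-0.063  -0.0608]
top lid z at -0.015 428 0.0693
top lid z at 0.03 373 0.0698
top lid z at 0.08 446 0.0692
top fin 0
```

Lid measures level at 70 mm, so it is shut. Pushing the slide.

Call:
step_arm(deltas=[{"dp": [0.25, 0, 0], "twist": 0}, {"dp": [0.25, 0, 0], "twist": 0}, {"dp": [0.25, 0, 0], "twist": 0}, {"dp": [0.25, 0, 0], "twist": 0}, {"dp": [0.25, 0, 0], "twist": 0}, {"dp": [0.25, 0, 0], "twist": 0}, {"dp": [0.25, 0, 0], "twist": 0}, {"dp": [0.25, 0, 0], "twist": 0}, {"dp": [0.25, 0, 0], "twist": 0}, {"dp": [0.25, 0, 0], "twist": 0}])

```text
time_s: 23.35
ee_pos: [0.4231, 0.2028, 0.079]
eef_rot: [-3.142, 0.0, 1.527]
force: [1.8, -2.6, 1.4]
grip_width: 0.0007
grip_force: 1.5
```

Call:
step_arm(deltas=[{"dp": [0.12, 0, 0], "twist": 0}, {"dp": [0.1, 0, 0], "twist": 0}, {"dp": [0, 0, 0], "twist": 0}])

```text
time_s: 23.65
ee_pos: [0.4233, 0.2112, 0.0789]
eef_rot: [-3.141, -0.0, 1.528]
force: [0.1, -0.6, 0.7]
grip_width: 0.0005
grip_force: 0.0
```

Call:
step_arm(deltas=[{"dp": [0.06, 0, 0], "twist": 0}, {"dp": [0.06, 0, 0], "twist": 0}])

```text
time_s: 23.85
ee_pos: [0.4234, 0.2154, 0.0789]
eef_rot: [-3.141, 0.0, 1.527]
force: [-0.8, -2.4, -0.1]
grip_width: 0.0008
grip_force: 1.3
```

Call:
step_arm(deltas=[{"dp": [0.04, 0, 0], "twist": 0}, {"dp": [0, 0, 0], "twist": 0}])

```text
time_s: 24.05
ee_pos: [0.4235, 0.2164, 0.0789]
eef_rot: [-3.141, 0.002, 1.528]
force: [-1.6, -10.4, 3.6]
grip_width: 0.0002
grip_force: 4.8
```

Call:
step_arm(deltas=[{"dp": [0.02, 0, 0], "twist": 0}, {"dp": [0, 0, 0], "twist": 0}])

```text
time_s: 24.25
ee_pos: [0.4235, 0.2165, 0.079]
eef_rot: [-3.14, 0.003, 1.528]
force: [-1.5, -15.6, 5.8]
grip_width: 0.0002
grip_force: 7.8
```

Call:
step_arm(deltas=[{"dp": [-0.3, 0, 0], "twist": 0}, {"dp": [-0.3, 0, 0], "twist": 0}, {"dp": [0, 0, -0.8], "twist": 0}, {"dp": [0, 0, -0.8], "twist": 0}, {"dp": [-0.7, -0.5, -0.8], "twist": 0}, {"dp": [-0.9, -0.5, 0], "twist": 0}, {"dp": [-0.9, -0.5, 0], "twist": 0}, {"dp": [-0.9, -0.5, 0], "twist": 0}, {"dp": [-0.9, 0, 0], "twist": 0}, {"dp": [-0.9, 0, 0], "twist": 0}, {"dp": [0, 0, 0], "twist": 0}])

```text
time_s: 25.35
ee_pos: [0.3334, -0.0133, 0.1752]
eef_rot: [3.141, 0.0, 1.523]
force: [-0.4, -0.0, 0.3]
grip_width: 0.0003
grip_force: 0.0
```

```bash
python3 - <<'E'
from h import *
o=ctrl.get_obs(); print(o['time_s'],o['ee_pos'],o['force'].round(1))
C=np.array([.4908,.1877]); X=np.array([.9992,-.0415]); Y=np.array([.0415,.9992])
for c in('scene','top'):
    im,W=shot(c); f=W.reshape(-1,3); f=f[np.isfinite(f[:,0])]; x=(f[:,:2]-C)@X; y=(f[:,:2]-C)@Y; z=f[:,2]
    for xx in(-.015,.03,.08):
        k=(abs(x-xx)<.008)&(abs(y+.03)<.05)&(z<.1)&(z>.05)
        if k.sum(): print(c,'lid z at',xx,k.sum(),np.median(z[k]).round(4))
    k=(z>.09)&(z<.105)&(abs(x+.068)<.015)&(abs(y)<.11); print(c,'fin',k.sum(),np.percentile(y[k],[2,50,98]).round(4) if k.any() else '')
    if c=='scene': a=cv2.resize(im[60:200,200:360],(400,350))
    if c=='top': b=cv2.resize(im[150:300,80:240],(400,350))
cv2.imwrite('pics/s6.png',np.hstack([a,b])[...,::-1])
E
```

```text
25.35 [ 0.33339371 -0.01330582  0.17519897] [-0.4 -0.   0.3]
scene lid z at -0.015 116 0.0694
scene lid z at 0.03 123 0.0706
scene lid z at 0.08 130 0.0696
scene fin 55 [0.0346 0.0521 0.0709]
top lid z at -0.015 350 0.0693
top lid z at 0.03 340 0.0699
top lid z at 0.08 320 0.0692
top fin 142 [0.0355 0.0543 0.0735]
```

View pics/s6.png

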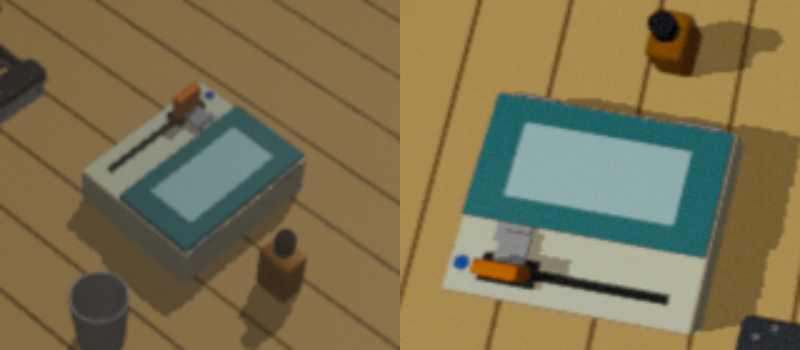

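The lid is shut and level. The slide is at the blue dot (right half 461,262) with its tongue over the tab (513,240). Its fin is centred at y ≈ 54.5 mm, which is full travel, and the robot is clear.

```bash
python3 -c "
from station import ctrl
print(ctrl.hand_in())"
```

```text
the job is handed in; nothing more can be done
None
```

The job is handed in, with no verdict returned: the brush was set flat, bristles up, in the tray, the lid was lowered slowly until it measured level and shut, the slide was pushed to its end stop by the blue dot, and I saw no sign that the cup, holder, comb or perfume moved.

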